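Slide the bicycle battery onto its charging dock

ROBOT

A 6-joint arm with a two-finger parallel gripper is mounted at the origin on the work surface. World frame = base frame: x ahead of the robot, y to its left, z up, the work surface at z = 0. Lengths are in mm, angles in rad, forces in N, time in s.
With the tool pointing down it reaches from about 275 to 825 mm from the base axis. Payload 5.2 kg.
Tool frame: the origin (TCP) lies midway between the tips of the shut fingers; the grasp point (between the pads) lies ctrl.grip_point_offset behind it (ctrl.grip_point_offset is the distance from the TCP to the grasp point, in mm); z points along the fingers, y is the direction in which the jaws open and shut (so a half turn about z gives the same grasp; the last joint's range is limited). The gripper opens to 93 mm and grips with 3 to 60 N. Pads are 15 mm wide; open, the fingers measure 128 mm over their backs; the gripper's body (75 mm by 188 mm) begins 65 mm behind the grasp point.
Start: joints at [-1.458, 0.259, 1.535, -0, 1.348, -0.203], TCP at [170.838, -522.799, 218.653] pointing down, gripper open.
Joint ranges: [-3.14, 3.14], [-0.91, 2.08], [0.19, 2.58], [-1.22, 4.36], [0.22, 2.71], [-3.12, 3.12]. Speed limits (rad/s): [2.57, 2.57, 3.14, 3.14, 3.14, 3.14].

INTERFACE

Orientations are given as a rotation vector (axis times angle).
In Python, from rig import ctrl gives the robot as it stands.
- The arm moves only by the shell command python3 -m inch 'ROWS' [FORCE]. ROWS is JSON, a list of rows, each a list of 3 entries, a list of its own where there are three numbers: the shift along the tool's x, y, z in mm, then the turn, a rotation vector about the tool's x, y, z in degrees, then the finger opening in mm, from 0 to 93. A call has 1 to 20 rows; each row is the pose to reach, as a shift and turn from the pose commanded when the call began, along the tool's axes at that moment; what a row does not reach only later rows make up. A row lasts 1/12 s, in which the tool goes at most 41.7 mm and 7.16 degrees, less where a joint would pass 70% of its speed; a pose out of reach is approached as far as the arm can. A call with a gripper value outside its range is refused whole. The fingers move at their own pace and stop on an object; FORCE is the grip in N (left out, the last holds). Time passes only in rows, so rows that repeat a pose let the fingers close. It gives the time, the measured TCP pose, the force and the opening at its end, in the units of the state.
- ctrl.observe(): the state, without advancing time (a new reading comes with each control period).
- ctrl.snapshot(name): name is "scene" or "top"; returns a dict with "frame" (400x640x3 uint8, blue, green, red), "range_z" (400x640 float32, mm along the optical axis (not along the pixel's ray), 0 where there is no reading), "fx", "fy", "cx", "cy" (pixels), "dist" ([k1, k2, p1, p2, k3] as OpenCV has them; the pictures are not rectified), "R" (3x3) and "t" (3): a world point X has camera coordinates R X + t. Camera axes: x right, y down, z forward; pixel columns grow to the right and rows downward; lengths in mm; the calibration is good to about 2 mm. A picture is of the moment at which its call begins.
- ctrl.finish_job(): hands the job in, once; it reports no verdict.
The state is a dict: "time": time; "joints": joint angles; "dq": joint speeds; "joint_torque": joint torques, N m; "tcp_pos": TCP position; "tcp_rot": TCP orientation; "wrist_force": force on the tool from outside, world axes, zero at the start; "moment": the same for the moment, N m; "grip_width": finger opening in mm.
Only numpy, scipy, OpenCV 4.12 (cv2) and the standard library are available. Lean on these libraries where they do the work, as an engineer would, in place of code of your own. Each camera call takes 0.05 s, during which the arm holds its last target. There are 200 camera calls.

TASK

Put the black bicycle battery pack on charge: slide it, front end first, along the rail of the aluminium charging dock until it is fully home against the end block and the spring roller has clicked up into the pack's notch, then let go of it. Leave the other things on the bench where they are.

Things in the scene. Friction and masses are not known exactly. Their poses are not given: they have to be found in the camera images.
- pack: Battery pack: black block 140 (x) x 52 (y) x 60 mm high, about 0.6 kg, upright on the bench. Origin: centre of its underside; +x is its front end, away from the robot within 35 degrees at the start; z up. The rear 36 mm (x -70 to -34 mm) form a lower step 44 mm high. Flat sides, good to grip 30 to 55 mm above the underside from x = -34 to 70 mm.
- pack_mouth (a point): Middle of the lower edge of the pack's front end (pack x = 70 mm, y = 0, z = 0), axes as the pack's. Here opens the T-shaped channel under the pack: 28 mm wide and 16.5 mm high inside, over two lips 5 mm thick with an 18 mm gap; closed at the rear by a 12 mm wall. Its ceiling has a notch for the roller at pack x = 31 to 49 mm.
- dock: Charging dock fixed to the bench: flat aluminium plate 300 (x) x 110 (y) x 10 mm. Origin: centre of its underside; +x is the sliding direction (away from the robot within 17 degrees), z up. At its +x end a grey end block 90 mm wide, face at x = 109.5 mm, top 78 mm above the bench. A steel T rail runs along y = 0 from its nose to the block. Pack cannot go on from above.
- rail_nose (a point): On the plate's upper face (dock x = -14 mm, y = 0, 10 mm above the bench) below the tip of the rail's nose; axes as the dock's. Rail head 24 mm wide, 8 to 15 mm above the plate, tapering to 10 mm at the tip over 35 mm. Before the nose the plate is bare for 136 mm: a pack set down there, front to the rail, has the right height. Play on the rail: 2 mm each side, 3 mm up.
- dock_home (a point): Point on the dock plate's upper face (dock x = 38 mm, y = 0, 10 mm above the bench) where the pack's origin is when the pack is fully home, the axes of pack and dock alike. The end block stops the pack 1.5 mm beyond it.
- roller (a joint): Spring roller, 24 mm diameter, in the rail's top at dock x = 78 mm: how far it is pressed down, in m. 0 = up, 4.5 mm proud of the rail (rail bare, or dropped into the notch of a pack that is home); about 0.003 while the pack's ceiling runs over it in the last 40 mm of travel. Pushing the pack over it takes about 5 to 10 N.
- lube: A white oil bottle, 44 mm across, 130 mm tall. Origin: centre of its underside. Bystander.
- wrench: A steel open-ended wrench, 150 mm long, lying flat. Bystander.
- carton: A black product carton 70 x 50 x 140 mm standing upright. Origin: centre of its underside. Bystander.
- pedal: A black bicycle pedal about 105 x 105 mm, 25 mm high. Origin: centre of its underside. Bystander.
- bell: A brass bicycle bell, 56 mm across, 34 mm high. Origin: centre of its underside. Bystander.
- tyre_lever: A grey flat tyre lever 125 x 18 x 6 mm lying flat. Origin: centre of its underside. Bystander.
- mug: A white mug, 76 mm across, 90 mm high. Origin: centre of its underside. Bystander.
Mind the look-alikes: they are no part of the job. What is shaped like the pack but pink or red is not meant.

How it is judged:
By the outcome, as a careful person would: the job done as asked, in the order asked, and still so for the second after the job is handed in, with the robot touching nothing.
It also fails if it takes over 42 s, if anything falls off the work surface, if the arm or the gripper's body presses on something with over 40 N, if the wrist force passes 120 N, or if a joint passes its speed limit or range.

## Working session

There is one attempt and no reset: what is moved stays moved. The work goes in short steps, Python scripts to look and compute and a shell command to move; the robot and the scene stay as the last step left them, time stands still between calls to the robot, and variables do not carry over. Pictures are saved under pics/ and viewed, about 8 in all and at most 12, crops included, and the job is handed in when it is done.

```bash
mkdir -p pics; ls; cat > h.py <<'E'
import numpy as np,cv2,json
from rig import ctrl
def snap(n):
    s=ctrl.snapshot(n); np.savez(f'{n}.npz',**{k:np.array(v) for k,v in s.items()}); return s
def cloud(s):
    h,w=s['range_z'].shape
    K=np.array([[s['fx'],0,s['cx']],[0,s['fy'],s['cy']],[0,0,1.]])
    uv=np.stack(np.meshgrid(np.arange(w),np.arange(h)),-1).reshape(-1,1,2).astype(float)
    n=cv2.undistortPoints(uv,K,np.array(s['dist'],float)).reshape(h,w,2)
    z=s['range_z'][...,None]
    C=np.concatenate([n*z,z],-1)
    return (C-np.array(s['t']).reshape(3))@np.array(s['R'])
E
python3 - <<'E'
from h import *
for n in("top","scene"):
    s=snap(n); cv2.imwrite(f'pics/{n}0.png',s['frame'])
    print(n,s['R'],s['t'],s['fx'])
print(ctrl.observe(),ctrl.grip_point_offset)
E
```

```text
pics
top [[ 0.0212996  -0.99960027 -0.01859084]
 [-0.99828076 -0.02024849 -0.05500479]
 [ 0.05460636  0.01973046 -0.998313  ]] [   2.06584284  551.08209107 1232.85487358] 477.20377859012063
scene [[-0.37083981  0.9284463  -0.02157066]
 [ 0.60266146  0.22291302 -0.76623035]
 [-0.70659536 -0.29714852 -0.64220383]] [ 203.61876957 -292.48901741 1381.15882525] 371.488231396337
{'time': 0.1, 'joints': array([-1.45784112e+00,  2.59252615e-01,  1.53599259e+00,  7.79265452e-06,
        1.34801108e+00, -2.02806611e-01]), 'dq': array([-1.70889499e-03, -8.03988186e-04, -1.32993627e-03, -6.11920523e-04,
        6.79427228e-04,  8.70568391e-06]), 'joint_torque': array([ 1.82077780e-03, -4.38213229e+01, -2.84641242e+01,  7.19612162e-02,
        3.62671434e-02, -5.69779309e-05]), 'tcp_pos': array([ 170.76065405, -522.28700945,  217.90266765]), 'tcp_rot': array([-3.10087912e+00, -4.93675573e-01, -1.29217625e-04]), 'wrist_force': array([-0.26400615,  0.46754814, -0.29107099]), 'moment': array([-0.00558042, -0.05818512,  0.00456386]), 'grip_width': 92.92303158226709} 18.8
```

View pics/top0.png

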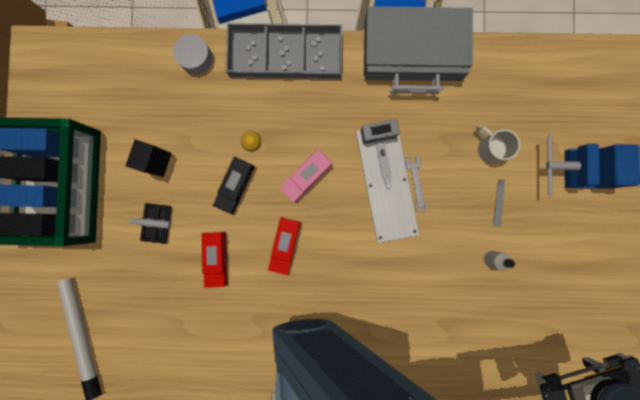

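View pics/scene0.png

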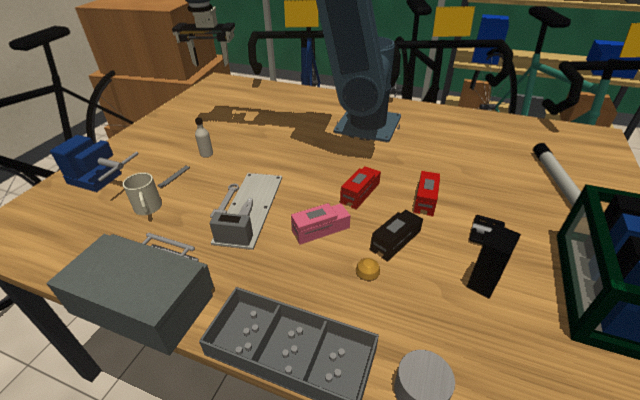

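The top view shows the black pack at about (235,185), the dock plate at (388,185) with its end block at (380,131), and the bell near the pack at (250,140). Next I measure the poses.

```bash
python3 - <<'E'
from h import *
for n,bp,bd in(("top",(205,150,262,222),(345,110,430,250)),("scene",(365,205,428,265),(200,165,290,255))):
    s=dict(np.load(f'{n}.npz')); P=cloud(s); f=s['frame'].astype(int)
    def sub(b): 
        x0,y0,x1,y1=b; return P[y0:y1,x0:x1].reshape(-1,3),f[y0:y1,x0:x1].reshape(-1,3)
    def rect(q,t):
        c,(a,b),ang=cv2.minAreaRect(q[:,:2].astype(np.float32)); bx=cv2.boxPoints((c,(a,b),ang)); 
        e=bx[1]-bx[0];g=bx[2]-bx[1]; L=e if np.hypot(*e)>np.hypot(*g) else g
        L=L*np.sign(L[0]); print(n,t,len(q),np.round(c,1),np.round((a,b),1),'yaw',round(np.degrees(np.arctan2(L[1],L[0])),2),'z',np.median(q[:,2]).round(1))
    p,c=sub(bp); dark=c.max(1)<130
    m=(p[:,2]>54)&(p[:,2]<66); rect(p[m],'packtop')
    m=(p[:,2]>38)&(p[:,2]<49); rect(p[m],'step')
    m=(p[:,2]>25)&(p[:,2]<70); rect(p[m],'packall')
    p,c=sub(bd)
    m=(p[:,2]>6)&(p[:,2]<14)&(c.max(1)-c.min(1)<40)&(c.max(1)>120); rect(p[m],'plate')
    m=(p[:,2]>72)&(p[:,2]<84); rect(p[m],'block')
    m=(p[:,2]>17)&(p[:,2]<32); rect(p[m],'rail'); 
    q=p[m]; vx,vy,x,y=cv2.fitLine(q[:,:2].astype(np.float32),cv2.DIST_HUBER,0,.01,.01).ravel(); print('railfit',x,y,np.degrees(np.arctan2(vy,vx)))
    b=P[120:160,235:270] if n=='top' else None
    if b is not None:
        q=b.reshape(-1,3); q=q[(q[:,2]>20)]; print('bell',q.mean(0),q.max(0))
s=np.load('top.npz'); im=s['frame'][100:260,200:440]; cv2.imwrite('pics/crop.png',cv2.resize(im,None,fx=3.3,fy=3.3,interpolation=cv2.INTER_CUBIC))
E
```

```text
top packtop 828 [575.1 218.3] [ 53.4 103.8] yaw -23.42 z 60.4
top step 315 [558.3 225. ] [ 53.2 140. ] yaw -24.29 z 44.3
top packall 1218 [558.6 225.3] [ 53.7 139.6] yaw -23.47 z 58.9
top plate 3620 [ 579.6 -194.3] [297.9 150.2] yaw 11.67 z 10.0
top block 565 [ 703.2 -147.8] [40.7 89.7] yaw -78.26 z 78.1
top rail 454 [ 581.2 -179.5] [295.1  92.4] yaw 18.17 z 24.9
railfit 623.04126 -164.41948 13.081233
bell [670.80340838 183.35547824  56.07119322] [ 702.14504987  217.56362078 1261.12561106]
scene packtop 717 [575.8 217.3] [ 53.  105.5] yaw -22.2 z 58.7
scene step 270 [559.3 225.1] [ 53.4 143.8] yaw -22.36 z 42.7
scene packall 1316 [558.3 224.9] [ 53.6 267.7] yaw -22.85 z 56.7
scene plate 1739 [ 579.9 -194.7] [302.5 148.3] yaw 11.71 z 8.5
scene block 456 [ 703.1 -148.7] [42.9 89.4] yaw -77.41 z 76.9
scene rail 323 [ 647.6 -143. ] [ 85.6 170. ] yaw -1.93 z 23.8
railfit 632.919 -159.797 16.072338
```

View pics/crop.png

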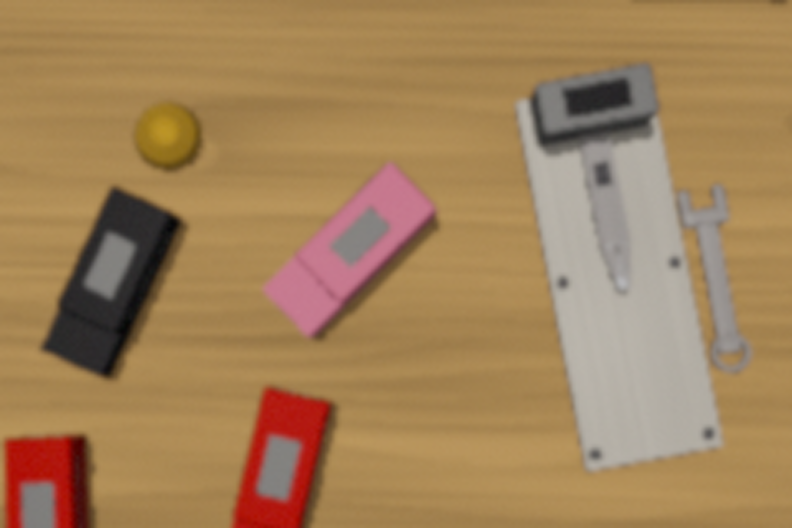

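```bash
cat >> h.py <<'E'
from scipy.spatial.transform import Rotation as Ro
PK=np.array([558.5,225.1]); PY=-23.3
def rel(pos,yaw):
    o=ctrl.observe(); R=Ro.from_rotvec(o['tcp_rot'])
    T=Ro.from_euler('z',yaw,degrees=True)*Ro.from_euler('x',180,degrees=True)
    print('t',round(o['time'],2),'tcp',o['tcp_pos'].round(1),'w',round(o['grip_width'],1),'F',o['wrist_force'].round(1),'j',o['joints'].round(2))
    print('shift',R.inv().apply(np.array(pos)-o['tcp_pos']).round(1),'turn',(R.inv()*T).as_rotvec(degrees=True).round(2))
def at(p,yaw,x,y=0):
    a=np.radians(yaw); return p+np.array([np.cos(a)*x-np.sin(a)*y,np.sin(a)*x+np.cos(a)*y])
E
python3 - <<'E'
from h import *
for n in("top","scene"):
    s=dict(np.load(f'{n}.npz')); P=cloud(s).reshape(-1,3); f=s['frame'].astype(int).reshape(-1,3)
    yaw=11.7; c=np.array([576.1,-174.3]); a=np.radians(yaw)
    d=P[:,:2]-c; lx=d[:,0]*np.cos(a)+d[:,1]*np.sin(a); ly=-d[:,0]*np.sin(a)+d[:,1]*np.cos(a); z=P[:,2]
    grey=(f.max(1)-f.min(1)<40)&(f.max(1)>90)
    m=(abs(z-10)<4)&grey&(lx>-170)&(lx<100)&(abs(ly)<75)
    for lo in range(-150,100,50):
        k=m&(lx>lo)&(lx<lo+50)&(abs(ly)<63); print(n,lo,'ly',np.percentile(ly[k],[.5,99.5]).round(1))
    k=m&(abs(ly)<40); print('lx min',np.percentile(lx[k],[.1,.5]).round(1))
    for lo in range(-14,105,24):
        k=(z>18)&(z<34)&(abs(ly)<30)&(lx>lo)&(lx<lo+24)
        if k.sum()>5: print('rail',lo,k.sum(),np.percentile(ly[k],[5,50,95]).round(1),np.percentile(z[k],50).round(1), lx[k].min().round(1))
    k=(abs(z-78)<4)&(abs(ly)<60)&(lx>90)&(lx<170); print('block',np.percentile(lx[k],[1,99]),np.percentile(ly[k],[1,99]))
    d=P[:,:2]-PK; r=np.hypot(*d.T)
    k=(z>90)&(z<200)&(r<260); print('tall near pack',k.sum(),r[k].min() if k.any() else '',P[k].mean(0) if k.any() else '')
rel([*at(PK,PY,10),150],PY)
E
```

```text
top -150 ly [-54.9  53.8]
top -100 ly [-60.4  53.7]
top -50 ly [-54.2  54. ]
top 0 ly [-61.8  54.1]
top 50 ly [-54.4  53.9]
lx min [-149.3 -148.5]
rail -14 55 [-7.5  0.   6.9] 24.5 -13.9
rail 10 85 [-10.8   0.1  10.8] 24.8 10.0
rail 34 90 [-11.1   0.2  11.6] 25.1 34.0
rail 58 87 [-10.7   0.1  10.7] 25.9 58.4
rail 82 84 [-10.9  -0.4  10.9] 25.4 82.3
block [109.85020246 148.83261706] [-43.17830258  44.040359  ]
tall near pack 821 188.4838401634252 [616.70987527 424.59795352 133.64554153]
scene -150 ly [-55.3  53. ]
scene -100 ly [-56.8  53.2]
scene -50 ly [-55.5  53.4]
scene 0 ly [-57.6  53.5]
scene 50 ly [18.6 53.6]
lx min [-148.7 -147.7]
rail -14 33 [-8.4 -0.8  5.9] 23.6 -13.2
rail 10 53 [-12.1  -0.2   9.5] 23.8 10.2
rail 34 55 [-12.5  -0.3  10.2] 23.8 34.3
block [110.80671107 149.5833784 ] [-43.6584104   41.89702756]
tall near pack 1193 188.79631176080167 [634.60142997 426.06275547 128.04438181]
t 0.1 tcp [ 170.8 -522.3  217.9] w 92.9 F [-0.3  0.5 -0.3] j [-1.46  0.26  1.54  0.    1.35 -0.2 ]
shift [ 608.1 -583.3   69.1] turn [-1.000e-01  1.000e-02  4.139e+01]
```

The dock axis fits to within about 0.5 mm at centre (576.1, -174.4), yaw 11.7°, and the sizes agree. Moving above the pack.

```bash
python3 -m inch '[[[608,-583,69],[0,0,41.4],93],[[608,-583,69],[0,0,41.4],93],[[608,-583,69],[0,0,41.4],93],[[608,-583,69],[0,0,41.4],93],[[608,-583,69],[0,0,41.4],93],[[608,-583,69],[0,0,41.4],93],[[608,-583,69],[0,0,41.4],93],[[608,-583,69],[0,0,41.4],93],[[608,-583,69],[0,0,41.4],93],[[608,-583,69],[0,0,41.4],93],[[608,-583,69],[0,0,41.4],93],[[608,-583,69],[0,0,41.4],93],[[608,-583,69],[0,0,41.4],93],[[608,-583,69],[0,0,41.4],93],[[608,-583,69],[0,0,41.4],93],[[608,-583,69],[0,0,41.4],93],[[608,-583,69],[0,0,41.4],93],[[608,-583,69],[0,0,41.4],93],[[608,-583,69],[0,0,41.4],93],[[608,-583,69],[0,0,41.4],93]]'
python3 -c "
from h import *
rel([*at(PK,PY,10),23],PY)"
```

```text
time: 1.77
tcp_pos: [559.0, 205.7, 150.5]
tcp_rot: [3.077, -0.634, -0.001]
wrist_force: [0.8, -1.1, 0.3]
grip_width: 92.9
t 1.77 tcp [559.  205.7 150.5] w 92.9 F [ 0.8 -1.1  0.3] j [ 0.17  0.39  1.52 -0.    1.23  2.14]
shift [  1.9 -17.7 127.5] turn [0.03 0.04 0.02]
```

```bash
python3 -m inch '[[[2,-12,20],[0,0,0],93],[[2,-12,50],[0,0,0],93],[[2,-12,50],[0,0,0],93],[[2,-12,50],[0,0,0],93]]'
python3 -c "
from h import *
rel([*at(PK,PY,10),23],PY)
s=snap('top'); cv2.imwrite('pics/t2.png',cv2.resize(s['frame'][120:250,150:350],None,fx=4,fy=4))"
```

```text
time: 2.1
tcp_pos: [563.4, 213.5, 99.2]
tcp_rot: [3.075, -0.633, -0.008]
wrist_force: [-0.3, -0.6, 0.6]
grip_width: 92.8
t 2.1 tcp [563.4 213.5  99.2] w 92.8 F [-0.3 -0.6  0.6] j [ 0.18  0.45  1.56 -0.    1.14  2.15]
shift [ 1.3 -9.  76.2] turn [0.19 0.27 0.02]
```

View pics/t2.png

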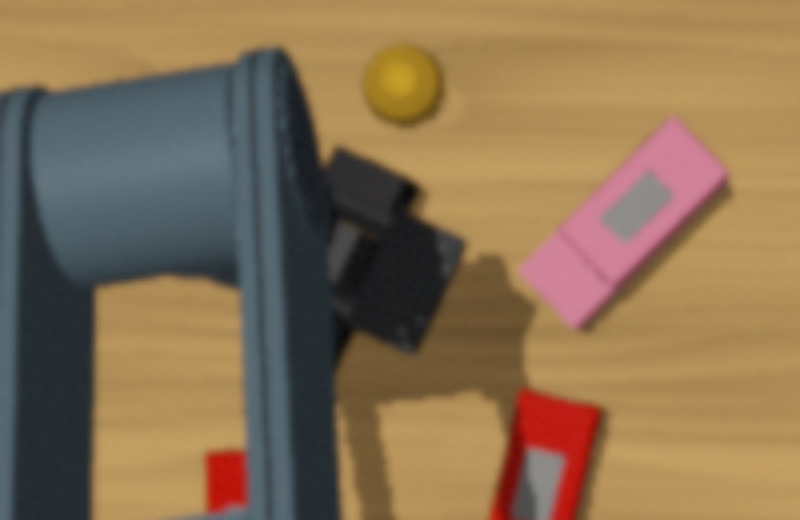

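The view shows the gripper over the pack at about (390,270), with the bell, pink pack and red pack clear. I centre it, descend and grip.

```bash
python3 -m inch '[[[1,-9,10],[0,0,0],93],[[1,-9,40],[0,0,0],93],[[1,-9,60],[0,0,0],93],[[1,-9,76],[0,0,0],93],[[1,-9,76],[0,0,0],93],[[1,-9,76],[0,0,0],93]]'
python3 -c "
from h import *
rel([*at(PK,PY,10),23],PY)"
```

```text
time: 2.65
tcp_pos: [570.3, 221.5, 25.6]
tcp_rot: [-3.076, 0.636, -0.0]
wrist_force: [-0.5, 0.5, 0.5]
grip_width: 93.1
t 2.65 tcp [570.3 221.5  25.6] w 93.1 F [-0.5  0.5  0.5] j [0.19 0.55 1.6  0.   0.99 2.17]
shift [-2.2  1.3  2.6] turn [-0.01 -0.   -0.05]
```

```bash
python3 -m inch '[[[-2,1,2],[0,0,0],93],[[-2,1,2],[0,0,0],75],[[-2,1,2],[0,0,0],60],[[-2,1,2],[0,0,0],45],[[-2,1,2],[0,0,0],40],[[-2,1,2],[0,0,0],40],[[-2,1,2],[0,0,0],40],[[-2,1,2],[0,0,0],40],[[-2,1,2],[0,0,0],40],[[-2,1,2],[0,0,0],40]]' 45
python3 -c "
from h import *
rel([*at(PK,PY,10),150],PY)"
```

```text
time: 3.48
tcp_pos: [567.4, 221.0, 23.3]
tcp_rot: [3.076, -0.634, -0.0]
wrist_force: [-1.2, -3.5, 2.6]
grip_width: 51.7
t 3.48 tcp [567.4 221.   23.3] w 51.7 F [-1.2 -3.5  2.6] j [ 0.19  0.55  1.61 -0.    0.98  2.17]
shift [ 2.000e-01 -1.000e-01 -1.267e+02] turn [0.05 0.01 0.01]
```

```bash
cat >> h.py <<'E'
DK=np.array([576.1,-174.4]); DY=11.7
E
python3 -m inch '[[[0,0,-40],[0,0,0],40],[[0,0,-80],[0,0,0],40],[[0,0,-110],[0,0,0],40],[[0,0,-110],[0,0,0],40],[[0,0,-110],[0,0,0],40]]'
python3 -c "
from h import *
rel([*at(DK,DY,-85),110],DY)"
```

```text
time: 3.9
tcp_pos: [568.4, 222.0, 134.0]
tcp_rot: [-3.075, 0.634, -0.004]
wrist_force: [-0.3, -0.1, -6.4]
grip_width: 51.4
t 3.9 tcp [568.4 222.  134. ] w 51.4 F [-0.3 -0.1 -6.4] j [0.19 0.43 1.5  0.   1.21 2.17]
shift [ 94.2 409.8  23.3] turn [ -0.08  -0.17 -35.01]
```

```bash
python3 -m inch '[[[5,20,0],[0,0,-2],40],[[11,45,0],[0,0,-4],40],[[17,75,0],[0,0,-7],40],[[24,105,0],[0,0,-10],40],[[31,135,0],[0,0,-13],40],[[38,165,0],[0,0,-16],40],[[45,195,0],[0,0,-19],40],[[52,225,0],[0,0,-22],40],[[59,255,0],[0,0,-25],40],[[66,285,0],[0,0,-28],40],[[73,315,0],[0,0,-31],40],[[80,345,5],[0,0,-33],40],[[86,370,10],[0,0,-35],40],[[91,390,15],[0,0,-35],40],[[93,402,20],[0,0,-35],40],[[94,410,23],[0,0,-35],40],[[94,410,23],[0,0,-35],40],[[94,410,23],[0,0,-35],40],[[94,410,23],[0,0,-35],40]]'
python3 - <<'E'
from h import *
rel([*at(DK,DY,-85),36],DY)
s=snap('scene'); cv2.imwrite('pics/s3.png',cv2.resize(s['frame'][130:280,180:380],None,fx=4,fy=4))
P=cloud(s).reshape(-1,3); f=s['frame'].reshape(-1,3)
d=P[:,:2]-DK; a=np.radians(DY); lx=d@[np.cos(a),np.sin(a)]; ly=d@[-np.sin(a),np.cos(a)]
k=(abs(ly)<60)&(lx>-180)&(lx<20)&(P[:,2]>40)&(P[:,2]<160)&(f.max(1)<110)
for lo in range(70,170,10):
    q=k&(P[:,2]>lo)&(P[:,2]<lo+10)
    if q.sum()>5: print(lo,q.sum(),np.percentile(lx[q],[2,98]).round(1),np.percentile(ly[q],[2,98]).round(1))
E
```

```text
time: 5.48
tcp_pos: [491.8, -190.9, 109.9]
tcp_rot: [-3.124, -0.321, 0.001]
wrist_force: [0.4, 0.9, -5.6]
grip_width: 52.0
t 5.48 tcp [ 491.8 -190.9  109.9] w 52.0 F [ 0.4  0.9 -5.6] j [-0.58  0.32  1.74  0.    1.09  0.78]
shift [ 1.   1.  73.9] turn [-0.07  0.02  0.04]
80 57 [-160.9  -24.2] [-21.   28.5]
90 72 [-158.5  -22.6] [-22.6  28.2]
100 81 [-155.8  -23.1] [-21.2  28.7]
110 103 [-158.1  -23.4] [-22.8  40.9]
120 134 [-162.3  -22.3] [-22.3  42.1]
130 108 [-87.6 -22.8] [-35.   43.4]
140 443 [-121.7  -24.4] [-31.   41.9]
150 49 [-93.  -73.2] [-37.   44.1]
```

View pics/s3.png

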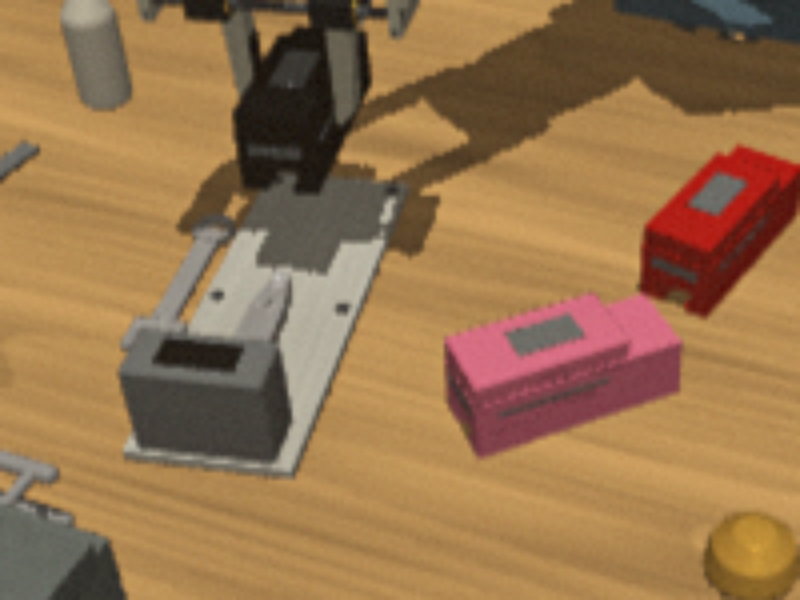

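The view shows the pack held level over the bare plate, front at (280,180), facing the nose at (285,275). The wrench lies clear to the left. Lowering.

```bash
python3 -m inch '[[[1,1,15],[0,0,0],40],[[1,1,35],[0,0,0],40],[[1,1,55],[0,0,0],40],[[1,1,68],[0,0,0],40],[[1,1,73],[0,0,0],40],[[1,1,74],[0,0,0],40],[[1,1,74],[0,0,0],40],[[1,1,74],[0,0,0],40]]'
python3 -c "
from h import *
rel([*at(DK,DY,-85),33.3],DY)"
```

```text
time: 6.2
tcp_pos: [493.9, -193.2, 37.3]
tcp_rot: [3.124, 0.321, 0.003]
wrist_force: [0.2, -0.3, -5.7]
grip_width: 51.9
t 6.2 tcp [ 493.9 -193.2   37.3] w 51.9 F [ 0.2 -0.3 -5.7] j [-0.58  0.42  1.81  0.    0.92  0.78]
shift [-0.7 -1.7  4. ] turn [ 0.08 -0.09  0.03]
```

```bash
python3 -m inch '[[[0,-1,1],[0,0,0],40],[[0,-1.5,2.5],[0,0,0],40],[[0,-1.5,3],[0,0,0],40],[[0,-1.5,3],[0,0,0],40],[[0,-1.5,3],[0,0,0],40],[[0,-1.5,3],[0,0,0],40],[[0,-1.5,3],[0,0,0],40]]'
python3 -c "
from h import *
for i in range(4):
  rel([*at(DK,DY,-85),33.3],DY); snap('top')"
```

```text
time: 6.78
tcp_pos: [492.7, -191.6, 33.3]
tcp_rot: [3.125, 0.32, 0.0]
wrist_force: [-1.0, 0.5, -3.8]
grip_width: 51.9
t 6.78 tcp [ 492.7 -191.6   33.3] w 51.9 F [-1.   0.5 -3.8] j [-0.58  0.42  1.81  0.    0.91  0.78]
shift [0.2 0.1 0. ] turn [ 0.   -0.   -0.01]
t 6.83 tcp [ 492.7 -191.6   33.4] w 51.8 F [-0.8  0.3 -4.4] j [-0.58  0.42  1.81  0.    0.91  0.78]
shift [0.2 0.1 0.1] turn [ 0.   -0.   -0.01]
t 6.88 tcp [ 492.7 -191.6   33.4] w 51.5 F [-0.7  1.1 -3.2] j [-0.58  0.42  1.81  0.    0.91  0.78]
shift [0.2 0.1 0.1] turn [ 0.   -0.01 -0.01]
t 6.93 tcp [ 492.6 -191.6   33.4] w 51.9 F [-1.2 -0.1 -3.6] j [-0.58  0.42  1.81 -0.    0.91  0.78]
shift [0.2 0.1 0.1] turn [ 0.01 -0.   -0.01]
```

```bash
python3 -m inch '[[[3,0,0],[0,0,0],40],[[7,0,0],[0,0,0],40],[[11,0,0],[0,0,0],40],[[15,0,0],[0,0,0],40],[[19,0,0],[0,0,0],40],[[23,0,0],[0,0,0],40],[[27,0,0],[0,0,0],40],[[31,0,0],[0,0,0],40],[[35,0,0],[0,0,0],40],[[38,0,0],[0,0,0],40],[[40,0,0],[0,0,0],40],[[40,0,0],[0,0,0],40],[[40,0,0],[0,0,0],40]]'
python3 -c "
from h import *
rel([*at(DK,DY,48),33.3],DY)"
```

```text
time: 8.07
tcp_pos: [532.5, -183.4, 33.3]
tcp_rot: [3.125, 0.32, 0.002]
wrist_force: [0.2, 0.6, -0.5]
grip_width: 51.9
t 8.07 tcp [ 532.5 -183.4   33.3] w 51.9 F [ 0.2  0.6 -0.5] j [-0.53  0.47  1.73  0.    0.94  0.84]
shift [92.5  0.   0.2] turn [ 0.02 -0.07 -0.  ]
```

The front is 30 mm onto the nose with almost no side force. Continuing.

```bash
python3 -m inch '[[[3,0,0],[0,0,0],40],[[7,0,0],[0,0,0],40],[[12,0,0],[0,0,0],40],[[17,0,0],[0,0,0],40],[[22,0,0],[0,0,0],40],[[27,0,0],[0,0,0],40],[[32,0,0],[0,0,0],40],[[37,0,0],[0,0,0],40],[[42,0,0],[0,0,0],40],[[46,0,0],[0,0,0],40],[[48,0,0],[0,0,0],40],[[48,0,0],[0,0,0],40],[[48,0,0],[0,0,0],40]]'
python3 -c "
from h import *
rel([*at(DK,DY,48),33.3],DY)"
```

```text
time: 9.15
tcp_pos: [579.6, -174.0, 33.3]
tcp_rot: [3.124, 0.32, 0.002]
wrist_force: [-0.4, -4.2, -0.0]
grip_width: 51.8
t 9.15 tcp [ 579.6 -174.    33.3] w 51.8 F [-0.4 -4.2 -0. ] j [-0.48  0.53  1.62  0.    0.99  0.89]
shift [44.5 -0.4  0.1] turn [ 0.05 -0.07 -0.  ]
```

```bash
python3 -m inch '[[[3,0.5,0],[0,0,0],40],[[7,0.5,0],[0,0,0],40],[[11,0.5,0],[0,0,0],40],[[15,0.5,0],[0,0,0],40],[[19,0.5,0],[0,0,0],40],[[23,0.5,0],[0,0,0],40],[[27,0.5,0],[0,0,0],40],[[31,0.5,0],[0,0,0],40],[[34,0.5,0],[0,0,0],40],[[34,0.5,0],[0,0,0],40],[[34,0.5,0],[0,0,0],40]]'
python3 -c "
from h import *
rel([*at(DK,DY,48),33.3],DY)"
```

```text
time: 10.07
tcp_pos: [612.7, -167.2, 33.4]
tcp_rot: [-3.125, -0.32, -0.002]
wrist_force: [0.1, -0.9, 2.9]
grip_width: 52.1
t 10.07 tcp [ 612.7 -167.2   33.4] w 52.1 F [ 0.1 -0.9  2.9] j [-0.44  0.57  1.54  0.    1.03  0.92]
shift [10.7 -0.3  0.1] turn [ 0.   -0.06 -0.  ]
```

```bash
python3 -m inch '[[[3,0,0],[0,0,0],40],[[6,0,0],[0,0,0],40],[[9,0,0],[0,0,0],40],[[10.5,0,0],[0,0,0],40],[[10.5,0,0],[0,0,0],40],[[10.5,0,0],[0,0,0],40]]'
python3 - <<'E'
from h import *
rel([*at(DK,DY,48),33.3],DY)
s=snap('scene'); cv2.imwrite('pics/s4.png',cv2.resize(s['frame'][130:270,180:340],None,fx=5,fy=4))
E
```

```text
time: 10.57
tcp_pos: [622.5, -165.1, 33.4]
tcp_rot: [-3.125, -0.32, 0.0]
wrist_force: [-3.8, -1.5, 4.6]
grip_width: 52.0
t 10.57 tcp [ 622.5 -165.1   33.4] w 52.0 F [-3.8 -1.5  4.6] j [-0.43  0.59  1.51 -0.    1.04  0.93]
shift [ 0.6 -0.3  0.1] turn [-0.  0.  0.]
```

```bash
python3 -m inch '[[[1,0,0],[0,0,0],40],[[1,0,0],[0,0,0],40],[[1,0,0],[0,0,0],40]]'
```

```text
time: 10.87
tcp_pos: [623.1, -165.0, 33.3]
tcp_rot: [-3.125, -0.32, 0.001]
wrist_force: [-4.2, -1.6, 5.3]
grip_width: 51.4
```

View pics/s4.png

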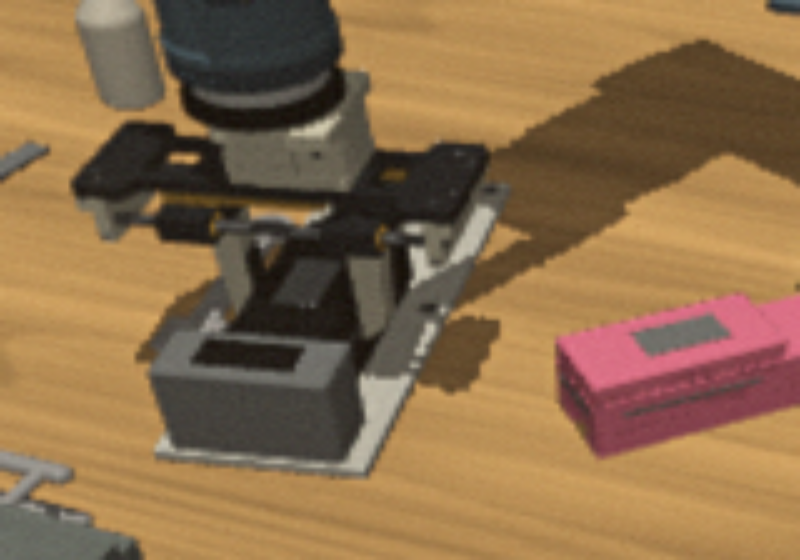

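The pack's front is close to the block (the gap at about (290,330) can't be made out), but Fz of +5 N says the roller is still pressed. I push on in small steps.

```bash
python3 -m inch '[[[0.5,0,0],[0,0,0],40],[[1,0,0],[0,0,0],40],[[1,0,0],[0,0,0],40]]'; python3 -m inch '[[[0.5,0,0],[0,0,0],40],[[1,0,0],[0,0,0],40],[[1,0,0],[0,0,0],40]]'; python3 -m inch '[[[0.5,0,0],[0,0,0],40],[[1,0,0],[0,0,0],40],[[1,0,0],[0,0,0],40]]'
```

```text
time: 11.12
tcp_pos: [623.1, -165.0, 33.4]
tcp_rot: [-3.125, -0.32, 0.004]
wrist_force: [-9.3, -2.6, 7.6]
grip_width: 51.5
time: 11.37
tcp_pos: [623.2, -164.9, 33.3]
tcp_rot: [-3.125, -0.32, 0.007]
wrist_force: [-11.9, -2.5, 9.8]
grip_width: 51.9
time: 11.62
tcp_pos: [623.2, -164.8, 33.3]
tcp_rot: [-3.125, -0.321, 0.01]
wrist_force: [-15.1, -4.3, 11.8]
grip_width: 51.7
```

```bash
python3 -m inch '[[[-1,0,0],[0,0,0],40],[[-2,0,0],[0,0,0],40],[[-3,0,0],[0,0,0],40],[[-3,0,0],[0,0,0],40],[[-3,0,0],[0,0,0],40]]'; python3 -m inch '[[[-0.5,0,0],[0,0,0],40],[[-1,0,0],[0,0,0],40],[[-1,0,0],[0,0,0],40]]'
```

```text
time: 12.03
tcp_pos: [623.3, -164.8, 33.3]
tcp_rot: [-3.125, -0.321, 0.001]
wrist_force: [-4.1, -1.6, 6.4]
grip_width: 51.9
time: 12.28
tcp_pos: [623.3, -164.9, 33.3]
tcp_rot: [-3.125, -0.32, -0.002]
wrist_force: [1.1, 0.6, 4.1]
grip_width: 51.6
```

```bash
python3 -m inch '[[[-0.5,0,0],[0,0,0],40],[[-1,0,0],[0,0,0],40],[[-1,0,0],[0,0,0],40]]'
python3 - <<'E'
from h import *
rel([*at(DK,DY,48),33.3],DY)
for n in ('top','scene'):
    s=snap(n); P=cloud(s).reshape(-1,3); f=s['frame'].reshape(-1,3)
    d=P[:,:2]-DK; a=np.radians(DY); lx=d@[np.cos(a),np.sin(a)]; ly=d@[-np.sin(a),np.cos(a)]
    for t,lo,hi,fm in(('top',64,74,100),('step',48,60,100),('block',74,84,255)):
        q=(abs(ly)<(24 if t!='block' else 50))&(lx>-60)&(lx<160)&(P[:,2]>lo)&(P[:,2]<hi)&(f.max(1)<fm)
        if q.sum()>5: print(n,t,q.sum(),np.percentile(lx[q],[1,50,99]).round(1),np.percentile(ly[q],[2,98]).round(1),np.median(P[q,2]).round(1))
E
```

```text
time: 12.53
tcp_pos: [622.6, -165.2, 33.5]
tcp_rot: [3.125, 0.32, 0.003]
wrist_force: [2.2, 1.6, 3.1]
grip_width: 51.6
t 12.53 tcp [ 622.6 -165.2   33.5] w 51.6 F [2.2 1.6 3.1] j [-0.43  0.59  1.51  0.    1.04  0.93]
shift [ 0.6 -0.4  0.2] turn [ 0.02 -0.12 -0.01]
top top 128 [ 4.9 13.3 22.6] [-22.  23.] 70.1
top step 276 [-30.8 -12.8   4.9] [-23.2  22.8] 54.3
top block 209 [ 15.8 133.  149.4] [ 0.  44.5] 77.9
scene top 463 [ 10.6  70.7 150.5] [-22.8  23.2] 68.9
scene step 67 [ 87.5 149.1 150.9] [-22.6  22.7] 54.0
scene block 473 [ 46.  130.  149.5] [-41.9  42.7] 77.2
```

The step's rear edge and boundary put the pack origin at about dock x = 38.5–39, i.e. home. I seat it once more, relax and release.

```bash
python3 -m inch '[[[2,0.3,0],[0,0,0],40],[[4,0.3,0],[0,0,0],40],[[5,0.3,0],[0,0,0],40],[[5,0.3,0],[0,0,0],40],[[5,0.3,0],[0,0,0],40],[[3,0.3,0],[0,0,0],40],[[2,0.3,0],[0,0,0],40],[[2,0.3,0],[0,0,0],40]]'; python3 -m inch '[[[0,0,0],[0,0,0],54],[[0,0,0],[0,0,0],58],[[0,0,0],[0,0,0],66],[[0,0,0],[0,0,0],74],[[0,0,0],[0,0,0],74],[[0,0,0],[0,0,0],74]]'
python3 -c "
from h import *
rel([*at(DK,DY,48),33.3],DY)"
```

```text
time: 13.3
tcp_pos: [623.3, -165.3, 33.3]
tcp_rot: [-3.125, -0.32, 0.001]
wrist_force: [0.3, 1.4, 5.5]
grip_width: 52.0
time: 13.8
tcp_pos: [623.4, -165.3, 32.9]
tcp_rot: [-3.125, -0.32, 0.001]
wrist_force: [0.0, 0.3, 0.0]
grip_width: 73.6
t 13.8 tcp [ 623.4 -165.3   32.9] w 73.6 F [0.  0.3 0. ] j [-0.43  0.59  1.51 -0.    1.05  0.93]
shift [-0.1 -0.6 -0.4] turn [-0.02  0.03 -0.01]
```

```bash
python3 -m inch '[[[0,0,-15],[0,0,0],74],[[0,0,-45],[0,0,0],74],[[0,0,-85],[0,0,0],74],[[0,0,-125],[0,0,0],74],[[0,0,-165],[0,0,0],74],[[-40,0,-180],[0,0,0],74],[[-80,0,-180],[0,0,0],74],[[-120,0,-180],[0,0,0],74],[[-160,0,-180],[0,0,0],74],[[-200,0,-180],[0,0,0],74],[[-230,0,-180],[0,0,0],74],[[-230,0,-180],[0,0,0],74],[[-230,0,-180],[0,0,0],74]]'
python3 - <<'E'
from h import *
for n in ('top','scene'):
    s=snap(n); P=cloud(s).reshape(-1,3); f=s['frame'].reshape(-1,3)
    c=(s['frame'][100:250,340:440] if n=='top' else s['frame'][150:260,190:300]); cv2.imwrite(f'pics/f_{n}.png',cv2.resize(c,(600,600)))
    d=P[:,:2]-DK; a=np.radians(DY); lx=d@[np.cos(a),np.sin(a)]; ly=d@[-np.sin(a),np.cos(a)]
    for t,lo,hi,x0,x1 in(('top',64,74,-60,108),('step',48,60,-60,108),('block',75,84,90,160)):
        q=(abs(ly)<50)&(lx>x0)&(lx<x1)&(P[:,2]>lo)&(P[:,2]<hi)
        if q.sum()>5: print(n,t,q.sum(),np.percentile(lx[q],[1,50,99]).round(1),np.percentile(ly[q],[2,98]).round(1),np.median(P[q,2]).round(1))
E
python3 -c "
import cv2,numpy as np
a=[cv2.imread(f'pics/f_{n}.png') for n in('top','scene')]
cv2.imwrite('pics/f.png',cv2.resize(np.hstack(a),(800,400)))"
```

```text
time: 14.88
tcp_pos: [397.4, -212.3, 213.8]
tcp_rot: [3.125, 0.316, 0.002]
wrist_force: [-0.4, 0.0, 0.0]
grip_width: 74.3
top top 808 [  6.6  56.6 106.7] [-23.3  27.1] 70.1
top step 320 [-30.  -11.   93.5] [-23.4  27.7] 54.3
top block 525 [109.7 129.4 149. ] [-41.8  43.2] 78.4
scene top 494 [  8.1  57.9 101.3] [-23.8  25.8] 68.7
scene step 140 [-30.9 -15.2  84.8] [-24.3  26.7] 52.5
scene block 402 [111.1 131.9 150.2] [-42.6  41.4] 76.9
```

View pics/f.png

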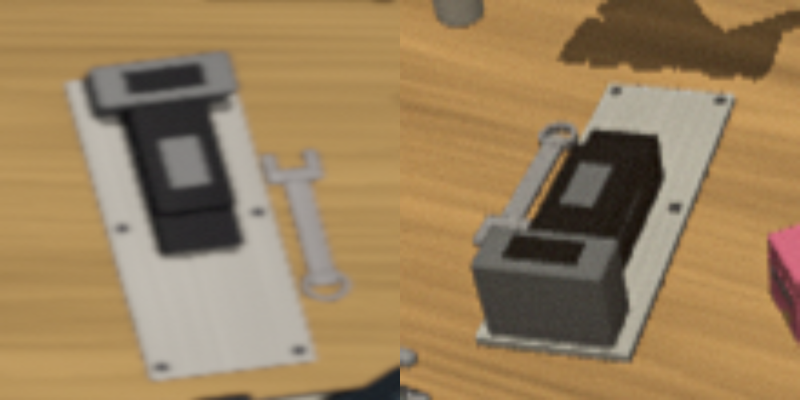

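Both views show the pack on the rail, tight against the end block, with the wrench in place and the gripper clear. Its top is at 70 mm, so it lies flat on the plate. Handing in.

```bash
python3 -c "
from h import *
print(ctrl.observe()['wrist_force']); print(ctrl.finish_job())"
```

```text
[0.54031036 0.19720413 0.05291659]
the job is handed in; nothing more can be done
None
```

I gripped the black pack, set it on the bare plate in front of the nose and slid it along the rail until it stopped. I then released it, backed the gripper away and handed the job in at about 15 s.

- **Position:** After release, the cameras put the pack's rear edge at dock x of about -30 to -31 mm. That puts its origin at about 39 to 39.5 mm, against the end block (home is 38, the stop is 39.5). The pack lies flat with its top at 70 mm, and sits about 1 to 2 mm off the rail's centre line, within the play.
- **End stop:** Pushing further raised the force to about 15 N with no movement, which fits the end block.
- **Roller not confirmed:** I could not see the roller click. I infer it from the pack's position. While I held the pack, an upward force of 3 to 6 N stayed on the wrist even with the push relaxed; I took it for arm flex. A gentle pull moved the pack back 0.6 mm at about 2 N, so it neither proved nor ruled out the click. I pushed it home again before letting go.
- **Bystanders:** The wrench is where it was in the last picture. I planned the moves to clear the other items but did not re-measure them.

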